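# Turn the kahk mould face down with the tray's scooped wall

### The arm

A 6-joint arm with a two-finger parallel gripper is mounted at the origin on the work surface. World frame = base frame: x ahead of the robot, y to its left, z up, the work surface at z = 0. Lengths are in m, angles in rad, forces in N, time in s.
With the tool pointing down it reaches from about 0.25 to 0.775 m from the base axis. Payload 4 kg.
Tool frame: the origin (TCP) lies at the centre of the arm's flange, where the gripper is bolted on; the fingertips stand 199 mm ahead of it and the grasp point (between the pads) lies 180 mm ahead of it (robot.tcp_to_tips is the z of the fingertips in the tool frame, in m); z points along the fingers, y is the line along which they close (so a half turn about z gives the same grasp; the last joint's range is limited). The gripper opens to 94 mm and grips with 3 to 60 N. Pads are 16 mm wide; open, the fingers measure 119 mm over their backs; the gripper's body (75 mm by 177 mm) begins 78 mm behind the grasp point.
Start: joints at [1.023, 0.087, 1.371, -0, 1.684, -0.103], TCP at [0.237, 0.496, 0.405] pointing down, gripper open.
Joint ranges: [-3.1, 3.1], [-0.76, 2.03], [0.27, 2.55], [-1.08, 4.22], [0.17, 2.65], [-2.57, 2.57]. Speed limits (rad/s): [2.79, 2.79, 3.14, 3.14, 3.14, 3.14].

### API

Orientations are given as [roll, pitch, yaw] about the fixed x, y, z axes, in that order (R = Rz(yaw) Ry(pitch) Rx(roll)).
In Python, from bench import robot gives the robot as it stands.
- The arm moves only by the tool play_rows, never from a script. Its arguments are lists of equal length, an entry for each row: "translation": the shift along the tool's x, y, z scaled (see below), a list of three; "twist": the turn, a rotation vector about the tool's x, y, z scaled (see below), a list of three; "gripper": the opening, from -1 (shut) to 1 (fully open). A call has 1 to 8 rows; each row shifts and turns the commanded pose from where the row before left it, along the tool's axes as they then stand; what a row does not reach is not made up. The controller multiplies each number of a shift by 0.04 m and each number of a turn by 0.1 rad. A row lasts 1/10 s, in which the tool goes at most 50 mm and 8.59 degrees, less where a joint would pass 70% of its speed; a pose out of reach is approached as far as the arm can. A call with a number of a shift or a turn outside -1 to 1 is refused whole. A call with a gripper value outside its range is refused whole. The fingers move at their own pace and stop on an object; the grip force is fixed at half the most. Time passes only in rows, so rows that do not move let the fingers close. It gives the time, the measured TCP pose, the force, the opening and the grip force at its end, in the units of the state.
- robot.get_obs(): the state, without advancing time (a new reading comes with each control period).
- robot.snapshot(name): name is "scene" or "top"; returns the picture (384x512x3 uint8, red, green, blue); there is no depth.
- robot.camera_model(name): a dict with "camera_matrix" (3x3 intrinsics, pixels), "rvec" (rotation vector, rad) and "tvec" (3), from world to camera coordinates, as OpenCV has them. Camera axes: x right, y down, z forward; pixel columns grow to the right and rows downward; lengths in m; the calibration is good to about 2 mm. A picture is of the moment at which its call begins. camera_model takes no time and is no camera call.
- robot.close_job(): hands the job in; it is judged then, once.
Trained networks look in the newest picture that a camera, given by its name, has taken for a name from the list of things; names that differ only in an ending like _2 or _b are one class to them, and where a whole thing is asked for, a point or a joint stands for the part that bears it (a point fixed in the world has none). Each returns a list of dicts, best first, with "score" (0 to 1); they miss things now and then, are a little off and sometimes report something else, mostly with a low value. They report only what shows in the picture. A call takes as long as a camera call. They do not tell look-alikes from the thing itself.
- robot.recognise(name, camera): "centre" ([x, y, z] in m, in world coordinates, good to about 4 mm: the middle of the surface that is visible of it).
- robot.spot_point(name, camera): "centre" ([x, y, z] in m, in world coordinates, good to about 4 mm: a listed point, or the origin of a listed thing).
The state is a dict: "time": time; "joint_positions": joint angles; "qvel": joint speeds; "joint_torque": joint torques, N m; "tool_pos": TCP position; "ee_rot": TCP orientation; "wrist_force": force on the tool from outside, world axes, zero at the start; "wrist_torque": the same for the moment, N m; "width": finger opening in m; "finger_force": force on a finger pad.
Only numpy, scipy, OpenCV 4.12 (cv2) and the standard library are available. Lean on these libraries where they do the work, as an engineer would, in place of code of your own. Each camera call takes 0.05 s, during which the arm holds its last target. There are 200 camera calls.

### The job

Turn the red kahk mould over so that it lies face down, flat on the floor of the glass tray. Slide it up the tray's scooped end wall until it leans there on edge, then tip it back over onto its patterned face. Leave the white coaster where it lies.

Things in the scene. Friction and masses are not known exactly. Their poses are not given: they have to be found in the camera images.
- tray: Fixed glass tray, brass edges. Origin on its underside (sideboard top); own y runs along it towards the scooped wall, x across, z up. Floor top at z = 6 mm, flat for x -125..125, y -330..100 mm; side rims 18 mm high. Mould and coaster lie side by side near x = -58 and +58 mm (either way round). Vase, sugar dispenser and tin (up to 140 mm tall) stand near y = -275, a tong near y = -200.
- wall_top (a point): Middle of the top edge of the tray's scooped wall (axes as the tray's): tray y = 138, z = 56 mm. The 5 mm wall spans the tray's width and leans outwards in three slopes from its foot (y = 100, z = 6): 35 degrees to y = 114, z = 16; 55 degrees to y = 128, z = 36; 65 degrees to the top. The space beyond it is clear, so a thing leaning on it can be reached from behind over the top.
- mould: Red hard-silicone slab, 70 (own x) x 84 (own y) x 10 mm, 85 g. Origin: mid of its plain face; z points out of the patterned face (rim, recess, rosette), up at first; own y within 9 degrees of the tray's y. Pushed low towards the wall it climbs; lower edge at the foot, it stays leaning at about 53 degrees, 20 mm higher than wall_top. Pulled back there, it turns about its lower edge and falls over.
- coaster: White ceramic coaster with blue rings, 80 x 80 mm, 9 mm thick, loose, lying on the tray beside the mould. Origin: centre of its underside, z up. To be left alone.
Mind the look-alikes: they are no part of the job. What is shaped like the mould but black is not meant.

How it is judged:
By the outcome, as a careful person would: the job done as asked, in the order asked, and still so for the second after the job is handed in, with the robot touching nothing.
It also fails if it takes over 48 s, if anything falls off the work surface, if the arm or the gripper's body presses on something with over 40 N, if the wrist force passes 120 N, or if a joint passes its speed limit or range.

## Working session

There is one attempt and no reset: what is moved stays moved. The work goes in short steps, Python scripts to look and compute and a tool call to move; the robot and the scene stay as the last step left them, time stands still between calls to the robot, and variables do not carry over. Pictures are saved under pics/ and viewed, at most 10 in all, crops included, and the job is handed in when it is done.

Besides the shell and the picture viewer there is one more tool, called after ">>>" in YAML: its name, and indented under it one key for each argument. play_rows: Moves the arm, as the interface text tells. Its arguments: {"type":"object","properties":{"translation":{"type":"array","items":{"type":"array","items":{"type":"number","minimum":-1,"maximum":1}}},"twist":{"type":"array","items":{"type":"array","items":{"type":"number","minimum":-1,"maximum":1}}},"gripper":{"type":"array","items":{"type":"number"}}},"required":["translation","twist","gripper"]}

```bash
ls; mkdir -p pics
cat > h.py <<'E'
import numpy as np, cv2
from bench import robot
from scipy.spatial.transform import Rotation as R
def cam(n):
    m=robot.camera_model(n); return np.array(m["camera_matrix"]),cv2.Rodrigues(np.array(m["rvec"],float))[0],np.array(m["tvec"],float)
def proj(n,P):
    K,Rm,t=cam(n); q=(K@(Rm@np.atleast_2d(P).T+t[:,None])); return (q[:2]/q[2]).T
def back(n,uv,z):
    K,Rm,t=cam(n); d=Rm.T@np.linalg.solve(K,[uv[0],uv[1],1]); c=-Rm.T@t; return c+d*(z-c[2])/d[2]
def snap(n,f,crop=None,s=1):
    im=np.array(robot.snapshot(n))[:,:,::-1]
    if crop: im=im[crop[1]:crop[3],crop[0]:crop[2]]
    cv2.imwrite("pics/"+f,cv2.resize(im,None,fx=s,fy=s,interpolation=cv2.INTER_CUBIC))
E
python3 - <<'E'
from h import *
a=np.array(robot.snapshot("scene"));b=np.array(robot.snapshot("top"))
cv2.imwrite("pics/a.png",a[:,:,::-1]);cv2.imwrite("pics/b.png",cv2.resize(b[:,:,::-1],(800,600)))
for n in ["tray","wall_top","mould","coaster"]:
  for c in ["top","scene"]:
    print(n,c,[(np.round(d["centre"],3).tolist(),round(d["score"],2),proj(c,d["centre"]).round()[0].tolist()) for d in robot.spot_point(n,c)])
o=robot.get_obs();print(o["tool_pos"],o["ee_rot"],o["time"])
for c in ["top","scene"]:
  K,Rm,t=cam(c);print(K.round(0).tolist(),-Rm.T@t)
E
```

```text
pics
tray top []
tray scene [([0.544, -0.017, 0.001], 0.82, [276.0, 218.0]), ([0.49, -0.031, 0.007], 0.72, [256.0, 208.0])]
wall_top top [([0.554, 0.117, 0.056], 0.91, [190.0, 152.0])]
wall_top scene [([0.554, 0.121, 0.059], 0.7, [315.0, 176.0])]
mould top [([0.304, -0.263, 0.002], 0.83, [370.0, 268.0]), ([0.49, -0.029, 0.005], 0.74, [260.0, 184.0]), ([0.354, 0.248, 0.003], 0.55, [134.0, 248.0])]
mould scene [([0.493, -0.034, 0.003], 0.95, [256.0, 210.0]), ([0.356, 0.254, 0.0], 0.95, [290.0, 128.0]), ([0.3, -0.267, -0.002], 0.77, [139.0, 223.0]), ([0.547, -0.017, -0.001], 0.54, [276.0, 219.0])]
coaster top [([0.614, 0.003, 0.007], 0.95, [245.0, 128.0])]
coaster scene [([0.608, -0.004, 0.007], 0.63, [298.0, 229.0])]
[0.23665382 0.49647517 0.40466489] [3.14157492e+00 3.03430182e-05 2.69681381e+00] 0.5
[[460.0, 0.0, 254.0], [0.0, 460.0, 197.0], [0.0, 0.0, 1.0]] [ 0.37774266 -0.02207224  1.0087623 ]
[[371.0, 0.0, 252.0], [0.0, 371.0, 190.0], [0.0, 0.0, 1.0]] [ 0.86441544 -0.41047496  0.80353643]
```

View pics/b.png

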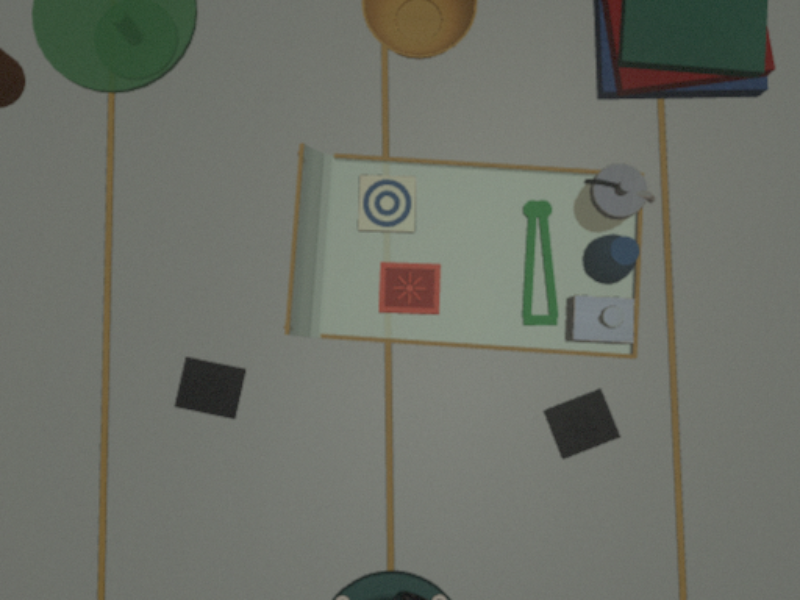

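View pics/a.png

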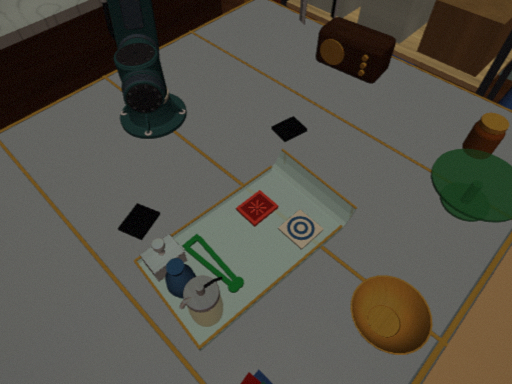

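The only red slab is the mould, at about top px (262,184). Look-alikes are the black slabs at top px (134,248) and (372,271), plus the red book at (450,45). I choose the red slab on the tray and will check it in a crop.

Run:
```python
from h import *
snap("top","c.png",(170,80,420,240),3)
im=np.array(robot.snapshot("top"))
hsv=cv2.cvtColor(im,cv2.COLOR_RGB2HSV)
m=(((hsv[...,0]<10)|(hsv[...,0]>170))&(hsv[...,1]>100)).astype(np.uint8); m[:120]=0;m[240:]=0
n,l,st,ce=cv2.connectedComponentsWithStats(m); k=1+np.argmax(st[1:,4]); 
r=cv2.minAreaRect(np.argwhere(l==k)[:,::-1].astype(np.float32)); 
P=np.array([back("top",p,0.016) for p in cv2.boxPoints(r)]); print(r,P.round(4).tolist(),P.mean(0).round(4))
# brass rims
g=((hsv[...,0]>10)&(hsv[...,0]<26)&(hsv[...,1]>90)).astype(np.uint8)
ys,xs=np.nonzero(g)
def fit(sel):
    q=np.array([back("top",p,zz) for p in np.c_[xs,ys][sel]]); v=cv2.fitLine(q[:,:2].astype(np.float32),cv2.DIST_HUBER,0,.001,.001).ravel(); print(v.round(4),sel.sum(),np.degrees(np.arctan2(v[1],v[0])))
zz=.018
fit((xs>215)&(xs<375)&(ys>95)&(ys<112)&~((xs>236)&(xs<254)))
fit((xs>210)&(xs<400)&(ys>212)&(ys<230)&~((xs>240)&(xs<258)))
zz=.056
fit((xs>180)&(xs<198)&(ys>92)&(ys<214))
```

```text
((261.7299499511719, 184.06179809570312), (37.725948333740234, 31.408546447753906), 2.045408248901367) [[0.457, 0.0105, 0.016], [0.5255, 0.0073, 0.016], [0.5214, -0.0746, 0.016], [0.453, -0.071, 0.016]] [ 0.4892 -0.032   0.016 ]
[ 0.0786  0.9969  0.6633 -0.1185] 248 85.49386
[ 0.0788  0.9969  0.4062 -0.1371] 276 85.47775
[ 0.9969 -0.0782  0.5542  0.1218] 239 -4.4854813
```

View pics/c.png

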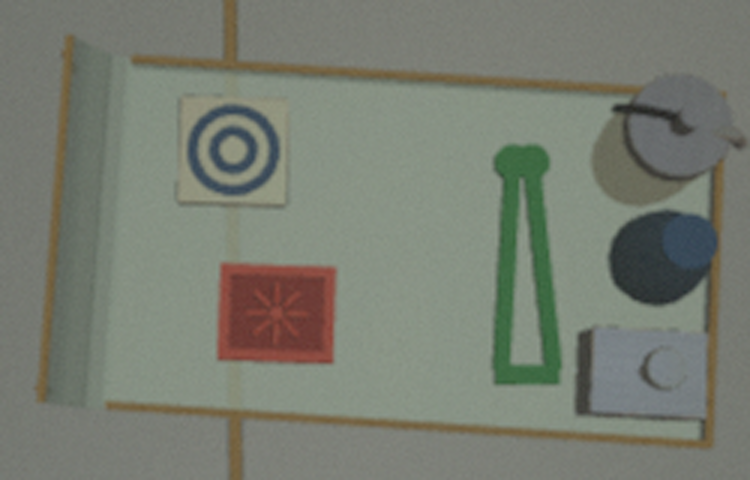

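The crop shows the red mould with rim and rosette (centre at crop px (277,313)), the coaster beside it, and the wall on the left. The choice stands.

```bash
cat >> h.py <<'E'
TY=np.array([.0785,.9969]);TX=np.array([.9969,-.0785]);O=np.array([.5432,-.0176])
def st():
    o=robot.get_obs();p=np.array(o["tool_pos"]);d=p[:2]-O
    print("tray tip mm",np.round([d@TX*1e3,d@TY*1e3,(p[2]-.199)*1e3],1),"rpy",np.round(o["ee_rot"],3),"t",o["time"],"w",o["width"],"F",np.round(o["wrist_force"],1))
def W(x,y,z): return np.r_[O+x*TX+y*TY,z+.199]
def plan(target,yaw,n,nr):
    o=robot.get_obs();p=np.array(o["tool_pos"]);y0=o["ee_rot"][2]
    step=(target-p)/n; tr=[];tw=[]
    for i in range(n):
        y=y0+(yaw-y0)*min(i,nr)/nr
        Rm=R.from_euler("xyz",[np.pi,0,y]).as_matrix()
        tr.append((Rm.T@step/.04).round(2).tolist()); tw.append([0,0,round((y0-yaw)/nr/.1,2) if i<nr else 0])
    for k in range(0,n,8): print(tr[k:k+8],tw[k:k+8])
E
python3 - <<'E'
from h import *
plan(W(-.0527,-.095,.06),1.492,18,14)
E
```

```text
[[-0.67, -0.61, 0.2], [-0.72, -0.55, 0.2], [-0.77, -0.49, 0.2], [-0.8, -0.42, 0.2], [-0.84, -0.35, 0.2], [-0.86, -0.28, 0.2], [-0.88, -0.2, 0.2], [-0.9, -0.12, 0.2]] [[0, 0, np.float64(0.86)], [0, 0, np.float64(0.86)], [0, 0, np.float64(0.86)], [0, 0, np.float64(0.86)], [0, 0, np.float64(0.86)], [0, 0, np.float64(0.86)], [0, 0, np.float64(0.86)], [0, 0, np.float64(0.86)]]
[[-0.91, -0.05, 0.2], [-0.91, 0.03, 0.2], [-0.9, 0.11, 0.2], [-0.89, 0.19, 0.2], [-0.87, 0.26, 0.2], [-0.84, 0.34, 0.2], [-0.81, 0.41, 0.2], [-0.81, 0.41, 0.2]] [[0, 0, np.float64(0.86)], [0, 0, np.float64(0.86)], [0, 0, np.float64(0.86)], [0, 0, np.float64(0.86)], [0, 0, np.float64(0.86)], [0, 0, np.float64(0.86)], [0, 0, 0], [0, 0, 0]]
[[-0.81, 0.41, 0.2], [-0.81, 0.41, 0.2]] [[0, 0, 0], [0, 0, 0]]
```

>>> play_rows:
  translation:
    - [-0.67,-0.61,0.2]
    - [-0.72,-0.55,0.2]
    - [-0.77,-0.49,0.2]
    - [-0.8,-0.42,0.2]
    - [-0.84,-0.35,0.2]
    - [-0.86,-0.28,0.2]
    - [-0.88,-0.2,0.2]
    - [-0.9,-0.12,0.2]
  twist:
    - [0,0,0.86]
    - [0,0,0.86]
    - [0,0,0.86]
    - [0,0,0.86]
    - [0,0,0.86]
    - [0,0,0.86]
    - [0,0,0.86]
    - [0,0,0.86]
  gripper: [-0.15,-0.15,-0.15,-0.15,-0.15,-0.15,-0.15,-0.15]

```text
time: 1.4
tool_pos: [0.3462, 0.2264, 0.3407]
ee_rot: [3.141, -0.0, 2.006]
wrist_force: [0.3, 0.4, 0.3]
width: 0.0403
finger_force: 0.0
```

>>> play_rows:
  translation:
    - [-0.91,-0.05,0.2]
    - [-0.91,0.03,0.2]
    - [-0.9,0.11,0.2]
    - [-0.89,0.19,0.2]
    - [-0.87,0.26,0.2]
    - [-0.84,0.34,0.2]
    - [-0.81,0.41,0.2]
    - [-0.81,0.41,0.2]
  twist:
    - [0,0,0.86]
    - [0,0,0.86]
    - [0,0,0.86]
    - [0,0,0.86]
    - [0,0,0.86]
    - [0,0,0.86]
    - [0,0,0]
    - [0,0,0]
  gripper: [-0.15,-0.15,-0.15,-0.15,-0.15,-0.15,-0.15,-0.15]

```text
time: 2.2
tool_pos: [0.4564, -0.0429, 0.2767]
ee_rot: [3.141, -0.0, 1.492]
wrist_force: [-0.1, -0.6, 0.4]
width: 0.0402
finger_force: 0.0
```

>>> play_rows:
  translation:
    - [-0.81,0.41,0.2]
    - [-0.81,0.41,0.2]
    - [0,0,0]
    - [0,0,0]
  twist:
    - [0,0,0]
    - [0,0,0]
    - [0,0,0]
    - [0,0,0]
  gripper: [-0.15,-0.15,-0.15,-0.15]

```text
time: 2.6
tool_pos: [0.4837, -0.1089, 0.2604]
ee_rot: [-3.141, -0.001, 1.491]
wrist_force: [-0.5, -0.4, 0.1]
width: 0.0397
finger_force: 0.0
```

```bash
python3 -c "
from h import *
st()"
```

```text
tray tip mm [-52.2 -95.7  61.4] rpy [-3.141e+00 -1.000e-03  1.491e+00] t 2.6 w 0.039653459492820134 F [-0.5 -0.4  0.1]
```

>>> play_rows:
  translation:
    - [0,0,0.5]
    - [0,0,0.4]
    - [0,0,0.25]
    - [0,0,0.13]
    - [0.2,0,0]
    - [0.3,0,0]
    - [0.3,0,0]
    - [0.3,0,0]
  twist:
    - [0,0,0]
    - [0,0,0]
    - [0,0,0]
    - [0,0,0]
    - [0,0,0]
    - [0,0,0]
    - [0,0,0]
    - [0,0,0]
  gripper: [-0.15,-0.15,-0.15,-0.15,-0.15,-0.15,-0.15,-0.15]

```text
time: 3.4
tool_pos: [0.4875, -0.0635, 0.2104]
ee_rot: [3.14, 0.001, 1.493]
wrist_force: [-0.4, -1.8, 1.3]
width: 0.0398
finger_force: 0.7
```

>>> play_rows:
  translation:
    - [0.25,0,0]
    - [0.25,0,0]
    - [0.25,0,0]
    - [0.25,0,0]
    - [0.2,0,0]
    - [0.15,0,0]
    - [0,0,0]
  twist:
    - [0,0,0]
    - [0,0,0]
    - [0,0,0]
    - [0,0,0]
    - [0,0,0]
    - [0,0,0]
    - [0,0,0]
  gripper: [-0.15,-0.15,-0.15,-0.15,-0.15,-0.15,-0.15]

```text
time: 4.1
tool_pos: [0.4913, -0.0099, 0.2092]
ee_rot: [-3.141, -0.001, 1.494]
wrist_force: [0.6, 0.2, -0.8]
width: 0.0397
finger_force: 0.0
```

```bash
python3 -c "
from h import *
st();snap('scene','d.png',(190,120,390,270),4)"
```

```text
tray tip mm [-52.4   3.6  10.2] rpy [-3.141e+00 -1.000e-03  1.494e+00] t 4.1 w 0.039743618582934834 F [ 0.6  0.2 -0.8]
```

View pics/d.png

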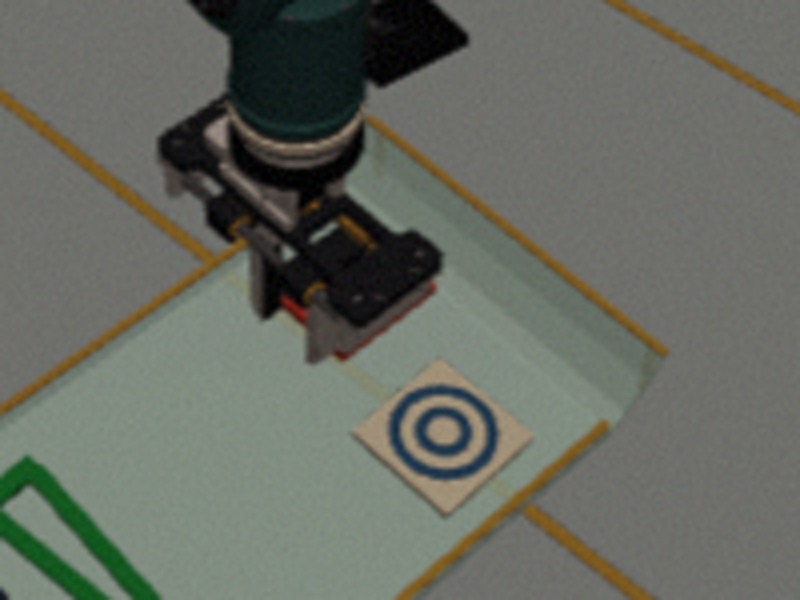

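Fingers straddle the mould's rear edge near crop px (315,330), the mould is flat and square, and the coaster is untouched. I'll push on.

>>> play_rows:
  translation:
    - [0.15,0,0.04]
    - [0.2,0,0]
    - [0.2,0,0]
    - [0.2,0,0]
    - [0.2,0,0]
    - [0.2,0,0]
    - [0.15,0,0]
    - [0.1,0,0]
  twist:
    - [0,0,0]
    - [0,0,0]
    - [0,0,0]
    - [0,0,0]
    - [0,0,0]
    - [0,0,0]
    - [0,0,0]
    - [0,0,0]
  gripper: [-0.15,-0.15,-0.15,-0.15,-0.15,-0.15,-0.15,-0.15]

```text
time: 4.95
tool_pos: [0.4957, 0.0461, 0.2078]
ee_rot: [-3.141, -0.001, 1.493]
wrist_force: [-0.2, -0.5, -0.9]
width: 0.0402
finger_force: 0.4
```

>>> play_rows:
  translation:
    - [0.15,0,0]
    - [0.15,0,0]
    - [0.1,0,0]
    - [0,0,0]
  twist:
    - [0,0,0]
    - [0,0,0]
    - [0,0,0]
    - [0,0,0]
  gripper: [-0.15,-0.15,-0.15,-0.15]

```text
time: 5.35
tool_pos: [0.4971, 0.0616, 0.208]
ee_rot: [3.141, -0.001, 1.493]
wrist_force: [-0.3, -0.6, 0.3]
width: 0.0401
finger_force: 0.0
```

```bash
python3 -c "
from h import *
st();snap('scene','e.png',(190,120,390,270),4)"
```

```text
tray tip mm [-52.2  75.4   9. ] rpy [ 3.141e+00 -1.000e-03  1.493e+00] t 5.35 w 0.04005269953559052 F [-0.3 -0.6  0.3]
```

View pics/e.png

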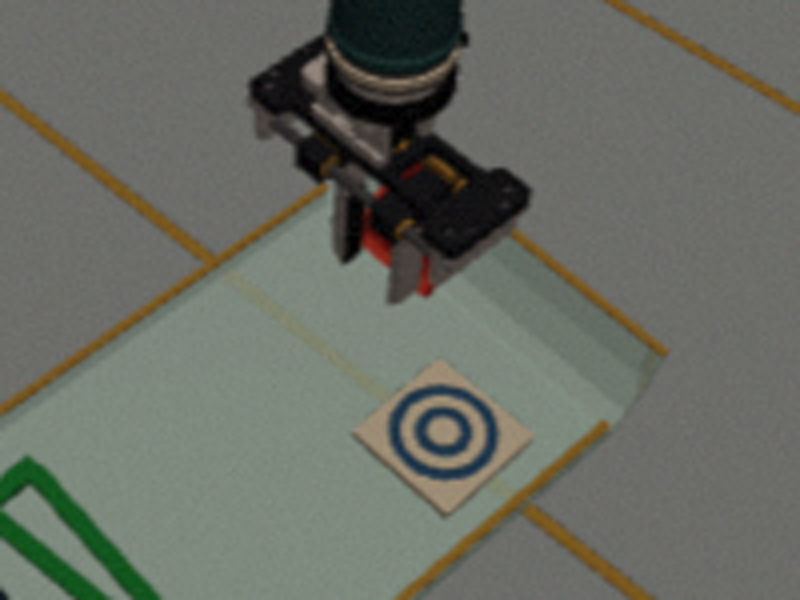

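Mould is tilting up the wall; its lower edge is at crop px (430,290). A few more mm.

>>> play_rows:
  translation:
    - [0.08,0,0]
    - [0.08,0,0]
    - [0.05,0,0]
    - [0,0,0]
    - [0,0,0]
    - [-0.3,0,0]
    - [-0.6,0,-0.2]
    - [-0.6,0,-0.6]
  twist:
    - [0,0,0]
    - [0,0,0]
    - [0,0,0]
    - [0,0,0]
    - [0,0,0]
    - [0,0,0]
    - [0,0,0]
    - [0,0,0]
  gripper: [-0.15,-0.15,-0.15,-0.15,-0.15,-0.15,-0.15,-0.15]

```text
time: 6.2
tool_pos: [0.4917, 0.0086, 0.2378]
ee_rot: [-3.136, -0.0, 1.494]
wrist_force: [0.5, 0.2, -0.1]
width: 0.0404
finger_force: 0.0
```

>>> play_rows:
  translation:
    - [-0.8,0,-0.8]
    - [-0.8,0,-0.8]
    - [-0.5,0,-0.8]
    - [0,0,-0.8]
    - [0,0,0]
    - [0,0,0]
  twist:
    - [0,0,0]
    - [0,0,0]
    - [0,0,0]
    - [0,0,0]
    - [0,0,0]
    - [0,0,0]
  gripper: [-0.15,-0.15,-0.15,-0.15,-0.15,-0.15]

```text
time: 6.8
tool_pos: [0.4862, -0.0748, 0.3684]
ee_rot: [3.14, 0.0, 1.492]
wrist_force: [0.3, 0.3, 0.3]
width: 0.04
finger_force: 0.0
```

```bash
python3 -c "
from h import *
st();a=np.array(robot.snapshot('scene'))[80:280,180:380,::-1];b=np.array(robot.snapshot('top'))[70:270,150:350,::-1]
cv2.imwrite('pics/f.png',cv2.resize(np.hstack([a,b]),None,fx=2,fy=2,interpolation=cv2.INTER_CUBIC))
for c in ['scene','top']:
  print(c)
  # expected lower edge ends & upper edge (patterned face) at 53deg
  for y,z in [(92,12),(142,79)]: print(y,proj(c,[W(x,y/1e3,z/1e3-.199) for x in (-.087,-.017)]).round(0).tolist())"
```

```text
tray tip mm [-52.3 -61.5 169.4] rpy [3.14  0.    1.492] t 6.8 w 0.04002986027157684 F [0.3 0.3 0.3]
scene
92 [[278.0, 177.0], [296.0, 192.0]]
142 [[293.0, 151.0], [312.0, 166.0]]
top
92 [[210.0, 197.0], [212.0, 165.0]]
142 [[182.0, 192.0], [185.0, 158.0]]
```

View pics/f.png

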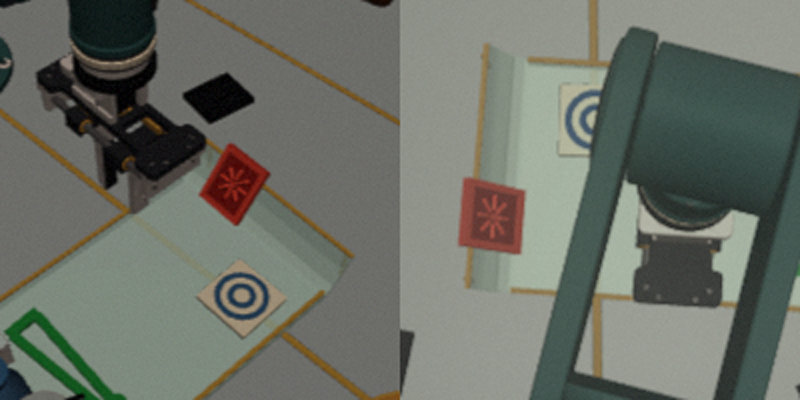

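The mould leans on the wall: patterned face in view at (235,185) in the left panel, lower edge at top px about 211, as predicted. Next I go over the top and behind it.

>>> play_rows:
  translation:
    - [0.6,0,0]
    - [0.9,0,0]
    - [0.9,0,0]
    - [0.9,0,0]
    - [0.9,0,0]
    - [0.9,0,0]
    - [0.7,0,0]
    - [0.3,0,0]
  twist:
    - [0,0,0]
    - [0,0,0]
    - [0,0,0]
    - [0,0,0]
    - [0,0,0]
    - [0,0,0]
    - [0,0,0]
    - [0,0,0]
  gripper: [-0.15,-0.15,-0.15,-0.15,-0.15,-0.15,-0.15,-0.15]

```text
time: 7.7
tool_pos: [0.5048, 0.1714, 0.3655]
ee_rot: [-3.138, 0.001, 1.496]
wrist_force: [0.1, -0.8, 0.3]
width: 0.0398
finger_force: 0.0
```

>>> play_rows:
  translation:
    - [0,0,0.6]
    - [0,0,0.7]
    - [0,0,0.7]
    - [0,0,0.4]
    - [0,0,0.24]
    - [0,0,0]
    - [0,0,0]
  twist:
    - [0,0,0]
    - [0,0,0]
    - [0,0,0]
    - [0,0,0]
    - [0,0,0]
    - [0,0,0]
    - [0,0,0]
  gripper: [-0.15,-0.15,-0.15,-0.15,-0.15,-0.15,-0.15]

```text
time: 8.4
tool_pos: [0.5056, 0.1688, 0.2626]
ee_rot: [3.141, -0.0, 1.493]
wrist_force: [0.5, 0.0, -0.2]
width: 0.0399
finger_force: 0.0
```

```bash
python3 -c "
from h import *
st();a=np.array(robot.snapshot('scene'))[80:280,180:380,::-1];cv2.imwrite('pics/g.png',cv2.resize(a,None,fx=2,fy=2,interpolation=cv2.INTER_CUBIC))"
```

```text
tray tip mm [-52.1 182.9  63.6] rpy [ 3.141 -0.     1.493] t 8.4 w 0.039876348780856795 F [ 0.5  0.  -0.2]
```

View pics/g.png

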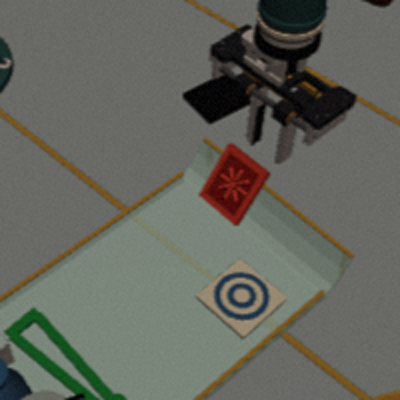

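Fingers are behind the leaning mould (finger tips at px (268,150)). I pull back: 183 → about 110 first.

>>> play_rows:
  translation:
    - [-0.4,0,0]
    - [-0.25,0,0]
    - [-0.2,0,0]
    - [-0.2,0,0]
    - [-0.2,0,0]
    - [-0.2,0,0]
    - [-0.2,0,0]
    - [-0.15,0,0]
  twist:
    - [0,0,0]
    - [0,0,0]
    - [0,0,0]
    - [0,0,0]
    - [0,0,0]
    - [0,0,0]
    - [0,0,0]
    - [0,0,0]
  gripper: [-0.15,-0.15,-0.15,-0.15,-0.15,-0.15,-0.15,-0.15]

```text
time: 9.25
tool_pos: [0.4997, 0.0965, 0.2622]
ee_rot: [-3.141, 0.0, 1.492]
wrist_force: [0.1, -0.5, 0.2]
width: 0.04
finger_force: 0.0
```

>>> play_rows:
  translation:
    - [-0.1,0,0]
    - [-0.1,0,0]
    - [-0.1,0,0]
    - [-0.1,0,0]
    - [-0.1,0,0]
    - [0,0,0]
    - [0,0,0]
    - [0,0,0]
  twist:
    - [0,0,0]
    - [0,0,0]
    - [0,0,0]
    - [0,0,0]
    - [0,0,0]
    - [0,0,0]
    - [0,0,0]
    - [0,0,0]
  gripper: [-0.15,-0.15,-0.15,-0.15,-0.15,-0.15,-0.15,-0.15]

```text
time: 10.05
tool_pos: [0.4983, 0.0774, 0.2623]
ee_rot: [3.142, -0.0, 1.493]
wrist_force: [0.4, 0.6, 0.6]
width: 0.0398
finger_force: 0.0
```

```bash
python3 -c "
from h import *
st();a=np.array(robot.snapshot('scene'))[80:280,180:380,::-1];b=np.array(robot.snapshot('top'))[70:270,150:350,::-1]
cv2.imwrite('pics/i.png',cv2.resize(np.hstack([a,b]),None,fx=2,fy=2,interpolation=cv2.INTER_CUBIC))"
```

```text
tray tip mm [-52.2  91.2  63.3] rpy [ 3.142 -0.     1.493] t 10.05 w 0.039768675564937864 F [0.4 0.6 0.6]
```

View pics/i.png

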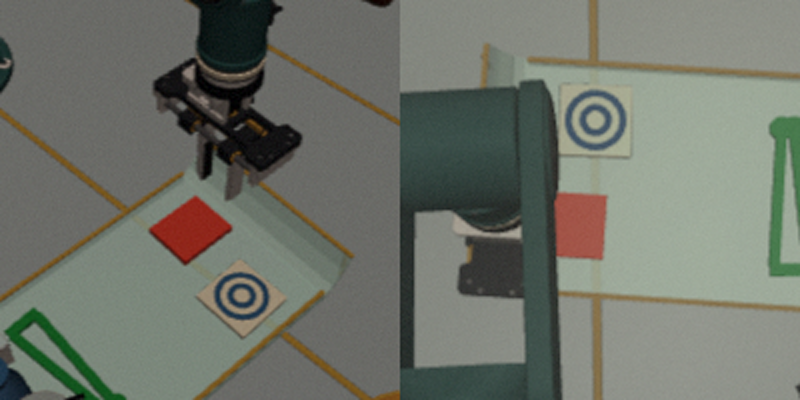

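The mould has fallen over, plain face up and flat (left panel px (190,230)); the coaster has not moved. I retreat upward and verify.

>>> play_rows:
  translation:
    - [0,0,-0.5]
    - [0.3,0,-0.8]
    - [0.7,0,-0.8]
    - [0.8,0,-0.8]
    - [0.8,0,-0.5]
    - [0.5,0,-0.3]
    - [0,0,0]
    - [0,0,0]
  twist:
    - [0,0,0]
    - [0,0,0]
    - [0,0,0]
    - [0,0,0]
    - [0,0,0]
    - [0,0,0]
    - [0,0,0]
    - [0,0,0]
  gripper: [-0.15,-0.15,-0.15,-0.15,-0.15,-0.15,-0.15,-0.15]

```text
time: 10.95
tool_pos: [0.5078, 0.2011, 0.4099]
ee_rot: [-3.141, 0.001, 1.494]
wrist_force: [-0.3, -0.6, 0.4]
width: 0.04
finger_force: 0.0
```

```bash
python3 -c "
from h import *
st();im=np.array(robot.snapshot('top'));hsv=cv2.cvtColor(im,cv2.COLOR_RGB2HSV)
m=(((hsv[...,0]<10)|(hsv[...,0]>170))&(hsv[...,1]>100)).astype(np.uint8); m[:120]=0;m[240:]=0
n,l,s,c=cv2.connectedComponentsWithStats(m);k=1+np.argmax(s[1:,4])
P=np.array([back('top',p,.016) for p in cv2.boxPoints(cv2.minAreaRect(np.argwhere(l==k)[:,::-1].astype(np.float32)))])[:,:2]-O
print((np.c_[P@TX,P@TY]*1e3).round().tolist())
print([x['centre'] for x in robot.spot_point('coaster','top')])
cv2.imwrite('pics/j.png',cv2.resize(im[80:240,150:350,::-1],None,fx=3,fy=3))"
```

```text
tray tip mm [-52.5 215.2 210.9] rpy [-3.141e+00  1.000e-03  1.494e+00] t 10.95 w 0.04004951784649472 F [-0.3 -0.6  0.4]
[[-87.0, 85.0], [-18.0, 86.0], [-18.0, 4.0], [-87.0, 4.0]]
[[0.6117, -0.0025, 0.0049]]
```

View pics/j.png

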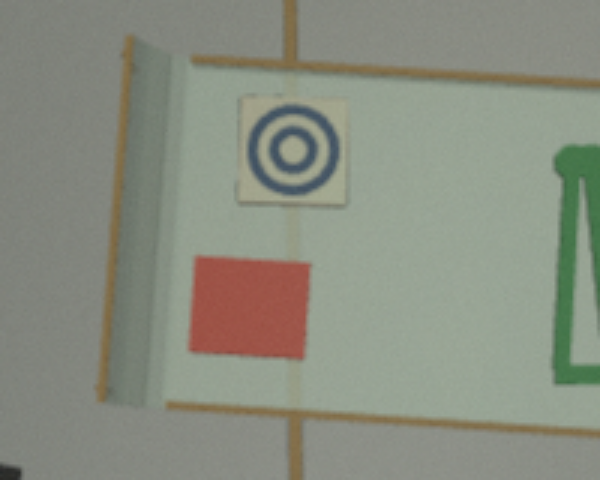

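The mould lies flat with its plain face up (px (250,307)), clear of the wall foot, and the coaster is where it was. I'm handing in.

```bash
python3 -c "
from bench import robot
print(robot.close_job())"
```

```text
the job is handed in; nothing more can be done
None
```

I turned the red mould over via the scooped wall; it lies flat, patterned face down, on the tray floor, with the coaster left where it was, and I handed the job in at about 11 s.

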